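Open and hold the run-in stand's guard gate

TASK

Plug the loose square interlock plug fully home into the grey socket block, then release the guard gate on the gearbox stand by fully squeezing its two catches, first the one at the gate's free end, then the one beside its hinge (each stays squeezed). Then take the gate by its upright brass knob, swing it out past its detent until it stands nearly square to its closed position (70 degrees open or more), and hold it there with the fingers: it is sprung to shut, so finish while still holding it. Leave the tools and parts lying about where they are.

Things in the scene. Friction and masses are not known exactly. Their poses are not given: they have to be found in the camera images.
- plug: Loose black plug, stands upright. Square shank 26 x 26 mm from 4 to 22 mm above its foot (foot 22 x 22 mm, 4 mm high, as a lead-in), then a square head 36 x 36 mm from 22 to 52 mm, sides parallel to the shank's. About 90 g. Origin: centre of the underside; z up, x and y normal to its sides. Any of its four quarter-turns fits.
- socket_hole0 (a point): Centre of the mouth of the square hole in the top of the grey plastic socket block, fixed to the bench, 70 x 70 x 80 mm high. The hole is 28 x 28 mm (2 mm wider than the shank), chamfered 2 mm at the mouth, 26 mm deep; x and y normal to the hole's sides, z up. Fully home, the plug's head sits on the block's top, its foot 22 mm below this point.
- hinge_axis (a point): Point on the gate's vertical hinge axis, 145 mm above the bench, on the fixed stand (a 270 x 460 mm base plate with an aluminium gearbox behind the gate; the stand is below 147 mm apart from the knob and tabs, all below 194 mm). Axes are the stand's: x backward (away from the gate's outside), y along the closed gate from hinge to free end, z up.
- gate_knob (a point): Top centre of the upright round brass knob on the gate's top rail, 193 mm above the bench; the knob is 22 mm in diameter from 153 to 190 mm, 145 to 193 mm over all. It turns with the gate, 150 mm from the hinge axis. Its axes turn with the gate: y from the hinge to the free end. The rail below is 16 mm thick, gate from 50 to 145 mm above the bench, its end 190 mm from the hinge axis.
- latch_tab_mid (a point): Midpoint between the tops of the two upright steel tabs of the catch beyond the gate's free end (fixed stand axes; 252 mm from the hinge axis along +y), 190 mm above the bench. The tabs stand 143 to 190 mm above the bench, on a pedestal whose top is at 135 mm, one on either side along y; each is 34 mm wide in x and 8 mm thick. 56 mm over their outer faces when out, 36 mm when fully squeezed.
- hinge_tab_mid (a point): Midpoint between the tops of the two upright steel tabs of the catch beside the hinge (fixed stand axes; 106 mm from the hinge axis along -y), 190 mm above the bench. As the other one, but the tabs are 24 mm wide in x; 48 mm over their outer faces when out, 28 mm when fully squeezed.
- latch_tab (a joint): Travel of each tab of the free-end catch towards the other (the two are geared together), 0 out to 0.010 m fully squeezed. Squeezing takes about 6 N; the tabs stay where they are put. Its bolt holds the gate shut (with a little give) until about 0.0075.
- hinge_tab (a joint): The same for the catch beside the hinge, 0 out to 0.010 m fully squeezed.
- gate (a joint): Gate angle, 0 shut, grows as the free end swings out to the stand's -x (counter-clockwise seen from above), stop at 1.5 rad. A spring draws it shut (about 0.4 N m when wide); a sprung detent resists between about 0.35 and 0.85 rad (a push of some 5 to 7 N at the knob, square to the gate), and let go wide it falls back to about 0.8 rad.
- spanner: Bystander: flat steel spanner, 160 mm, lying along its x.
- sprocket: Bystander: steel sprocket, 74 mm across, 24 mm high, lying flat.
- oil_can: Bystander: grey bottle, 48 mm in diameter, 110 mm high.
- screwdriver: Bystander: screwdriver, 190 mm, lying along its x.
- bar_grip: Bystander: wavy brass handle grip standing upright, 36 mm in diameter, 95 mm high.
- bolt_cup: Bystander: open aluminium cup, 70 mm in diameter, 60 mm high.
- hammer: Bystander: hammer, 250 mm, lying along its x.
Things that resemble listed ones, but are neither listed nor needed, are in the scene too. What is meant by the plug is not pink, and is the smaller of those in its own colour. Leave any orange look-alike of the part that bears socket_hole0 alone.

How it is judged:
On the way, in this order (a step that is already met when the one before it is completed fails the run):
1. the plug is fully home in the socket (z of plug in the frame of socket_hole0 below -0.018 m and horizontal distance between plug and socket_hole0 below 0.006 m and angle between plug's own z axis and vertical below 0.12 rad), for 0.2 s.
2. the free-end catch is squeezed (value of joint latch_tab above 0.008 m), for 0.1 s.
3. the hinge-side catch is squeezed (value of joint hinge_tab above 0.008 m), for 0.1 s.
4. the gate is swung past its detent (value of joint gate above 0.95 rad), for 0.1 s.
At the end, for the whole second after the job is handed in: Plug foot 18 mm or more below the mouth, within 6 mm of the hole centre, upright within 0.12 rad; both catches squeezed 7.5 mm or more; gate open beyond 1.15 rad, still (0.1 rad/s), held by the fingers with over 0.7 N; bystanders within 40 mm of their places (all of step 1 and value of joint each of latch_tab, hinge_tab above 0.0075 m and value of joint gate above 1.15 rad and velocity of joint gate between -0.1 and 0.1 rad/s and contact force between the fingers and gate above 0.7 N); the arm keeps its last pose, push and grip.
It fails at once if a tool or part lying about is moved from its place (over 40 mm) (distance of any of spanner, sprocket, oil_can, screwdriver, bar_grip, bolt_cup, hammer from where it was at the start of the episode above 0.04 m).
It also fails if it takes over 72 s, if anything falls off the work surface, if the arm or the gripper's body presses on something with over 40 N, if the wrist force passes 120 N, or if a joint passes its speed limit or range.

ROBOT

A 7-joint arm with a two-finger parallel gripper is mounted at the origin on the work surface. World frame = base frame: x ahead of the robot, y to its left, z up, the work surface at z = 0. Lengths are in m, angles in rad, forces in N, time in s.
With the tool pointing down it reaches from about 0.35 to 0.9 m from the base axis. Payload 8.1 kg.
Tool frame: the origin (TCP) lies on the centre line of the jaws, within the pads' length; the fingertips stand 19 mm ahead of it and the grasp point (between the pads) is the TCP; z points along the fingers, y is the direction in which the jaws open and shut (so a half turn about z gives the same grasp; the last joint's range is limited). The gripper opens to 92 mm and grips with 3 to 60 N. Pads are 19 mm wide; open, the fingers measure 130 mm over their backs; the gripper's body (75 mm by 190 mm) begins 47 mm behind the grasp point.
Start: joints at [-1.253, 0.434, 0.025, 1.573, -0.012, 1.134, -0.075], TCP at [0.255, 0.57, 0.246] pointing down, gripper open.
Joint ranges: [-2.62, 2.62], [-0.44, 2.09], [-1.27, 1.32], [0.08, 2.57], [-1.32, 4.46], [0.12, 2], [-2.74, 2.74]. Speed limits (rad/s): [2.22, 2.22, 3.01, 3.01, 3.14, 3.14, 3.14].

INTERFACE

Orientations are given as a rotation vector (axis times angle).
In Python, from cell import monitor, imaging, workorder, outline_of gives the robot as it stands.
- The arm moves only by the tool move_arm, never from a script. Its argument "series" is a list of rows, each a list of 6 numbers: the shift along the world's x, y, z in cm, then the turn, a rotation vector about the world's x, y, z in degrees. A call has 1 to 8 rows; each row shifts and turns the commanded pose from where the row before left it; what a row does not reach is not made up. A row lasts 1/10 s, in which the tool goes at most 50 mm and 8.59 degrees, less where a joint would pass 70% of its speed; a pose out of reach is approached as far as the arm can. A call with a gripper value outside its range is refused whole. "grip" is the opening, from 0 (shut) to 1 (fully open), set as the call begins (left out, the last holds). The fingers move at their own pace and stop on an object; "force" is the grip in N (left out, the last holds). Time passes only in rows, so rows that do not move let the fingers close. It gives the time, the measured TCP pose, the force and the opening at its end, in the units of the state.
- monitor.observe(): the state, without advancing time (a new reading comes with each control period).
- imaging.get_image(name): name is "side" or "top"; returns a dict with "color" (384x512x3 uint8, red, green, blue), "fx", "fy", "cx", "cy" (pixels), "dist_coeffs" ([k1, k2, p1, p2, k3] as OpenCV has them; the pictures are not rectified), "rvec" (rotation vector, rad) and "tvec" (3), from world to camera coordinates, as OpenCV has them. Camera axes: x right, y down, z forward; pixel columns grow to the right and rows downward; lengths in m; the calibration is good to about 2 mm. A picture is of the moment at which its call begins. There is no depth.
- workorder.sign_off(): hands the job in, once; it reports no verdict.
Trained networks look in the newest picture that a camera, given by its name, has taken for a name from the list of things; names that differ only in an ending like _2 or _b are one class to them, and where a whole thing is asked for, a point or a joint stands for the part that bears it (a point fixed in the world has none). Each returns a list of dicts, best first, with "p" (0 to 1); they miss things now and then, are a little off and sometimes report something else, mostly with a low value. They report only what shows in the picture. A call takes as long as a camera call. They do not tell look-alikes from the thing itself.
- outline_of(camera, thing): "mask" (384x512 bool, what is visible of it) and "rect" ([left, top, width, height] in pixels, round what is visible of it).
The state is a dict: "clock": time; "joints": joint angles; "dq": joint speeds; "joint_efforts": joint torques, N m; "position": TCP position; "ee_rot": TCP orientation; "force": force on the tool from outside, world axes, zero at the start; "ft_torque": the same for the moment, N m; "width": opening from 0.0 (shut) to 1.0 (fully open).
Only numpy, scipy, OpenCV 4.12 (cv2) and the standard library are available. Lean on these libraries where they do the work, as an engineer would, in place of code of your own. Each camera call takes 0.05 s, during which the arm holds its last target. There are 200 camera calls.

## Working session

There is one attempt and no reset: what is moved stays moved. The work goes in short steps, Python scripts to look and compute and a tool call to move; the robot and the scene stay as the last step left them, time stands still between calls to the robot, and variables do not carry over. Pictures are saved under pics/ and viewed, about 8 in all and at most 12, crops included, and the job is handed in when it is done.

Besides the shell and the picture viewer there is one more tool, called after "Call:" by a JSON object that holds its "api" and its "payload". move_arm: Moves the arm, as the interface text tells. Its arguments: {"type":"object","properties":{"series":{"type":"array"},"grip":{"type":"number"},"force":{"type":"number"}},"required":["series"]}

```bash
ls; mkdir -p pics
python3 - <<'E'
from cell import monitor, imaging, outline_of
import cv2
s=monitor.observe(); print(s)
for c in("side","top"):
    im=imaging.get_image(c); print(c,{k:v for k,v in im.items() if k!='color'})
    cv2.imwrite(f'pics/{c}0.png',cv2.resize(im['color'][:,:,::-1],(800,600),interpolation=cv2.INTER_CUBIC))
    for t in("plug","socket_hole0","gate_knob","latch_tab","hinge_tab","gate","hinge_axis","latch_tab_mid","hinge_tab_mid"):
        try:print(t,[(round(d['p'],2),d['rect']) for d in outline_of(c,t)])
        except Exception as e: print(t,e)
E
```

```text
pics
{'clock': 0.0, 'joints': array([-1.25259182,  0.43517115,  0.02501322,  1.57409956, -0.01159217,
        1.1339798 , -0.07510793]), 'dq': array([-0.00151667,  0.00089493, -0.00074795, -0.00071413, -0.00010056,
       -0.00106604,  0.00027619]), 'joint_efforts': array([ 1.10269655e-03, -6.67849874e+01,  9.85529087e-01, -3.14477956e+01,
       -6.05331617e-02,  4.23196005e-02,  1.38048636e-04]), 'position': array([0.25518822, 0.57000925, 0.24497666]), 'ee_rot': array([-6.56269456e-01, -3.07212033e+00,  2.36362784e-03]), 'force': array([-0.36820262,  1.10210357,  0.0554359 ]), 'ft_torque': array([-0.03348207, -0.03494   , -0.00879583]), 'width': 1.0001730280602077}
side {'fx': 416.1940430055514, 'fy': 416.1940430055514, 'cx': 258.51378426252813, 'cy': 191.38359899835635, 'dist_coeffs': array([-0.0397434,  0.       ,  0.       ,  0.       ,  0.       ]), 'rvec': array([ 2.2404905 , -0.55746105,  0.26587169]), 'tvec': array([-0.43415582,  0.2506902 ,  1.23637748])}
plug [(0.75, [309.7, 288.3, 15.1, 18.8]), (0.74, [272.8, 297.1, 23.8, 30.5]), (0.65, [268.6, 157.5, 42.9, 64.5]), (0.51,
[... 840 characters left out ...]
.50782844,  1.99659098])}
plug [(0.63, [320.5, 203.1, 12.7, 11.5]), (0.54, [340.4, 194.9, 7.2, 8.3]), (0.44, [336.1, 218.0, 16.6, 12.1])]
socket_hole0 [(0.81, [194.1, 186.1, 25.4, 24.3]), (0.54, [217.7, 222.4, 21.3, 17.1]), (0.16, [365.0, 195.0, 18.4, 61.7])]
gate_knob [(0.68, [268.9, 211.5, 29.7, 4.9]), (0.57, [231.4, 161.2, 54.7, 16.3])]
latch_tab [(0.44, [219.4, 159.4, 10.7, 11.8])]
hinge_tab [(0.52, [284.9, 170.9, 19.5, 3.7])]
gate [(0.93, [232.7, 161.2, 54.5, 16.7]), (0.66, [164.2, 214.3, 13.1, 16.8]), (0.39, [282.8, 168.6, 18.7, 8.7])]
hinge_axis [(0.68, [206.9, 108.3, 114.5, 76.9])]
latch_tab_mid [(0.94, [202.9, 106.4, 117.2, 77.6])]
hinge_tab_mid [(0.63, [205.8, 110.2, 112.5, 77.1])]
```

View pics/side0.png

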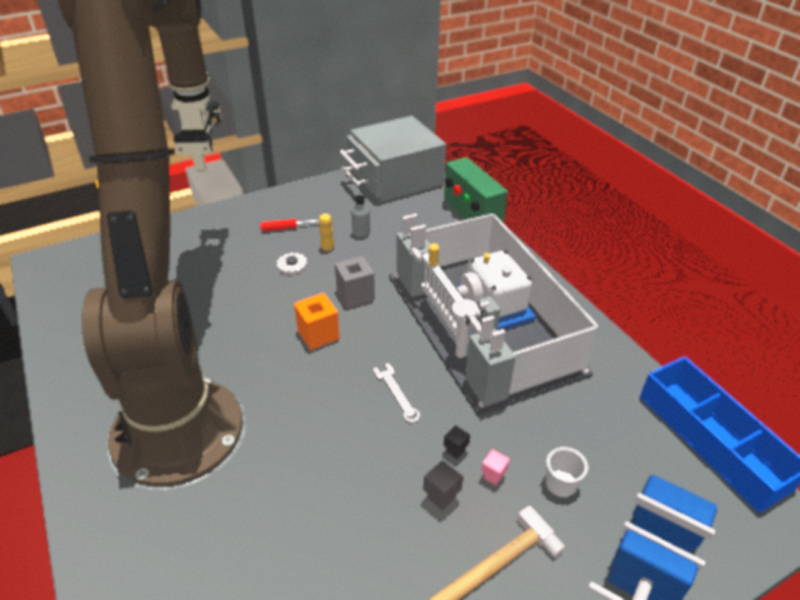

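View pics/top0.png

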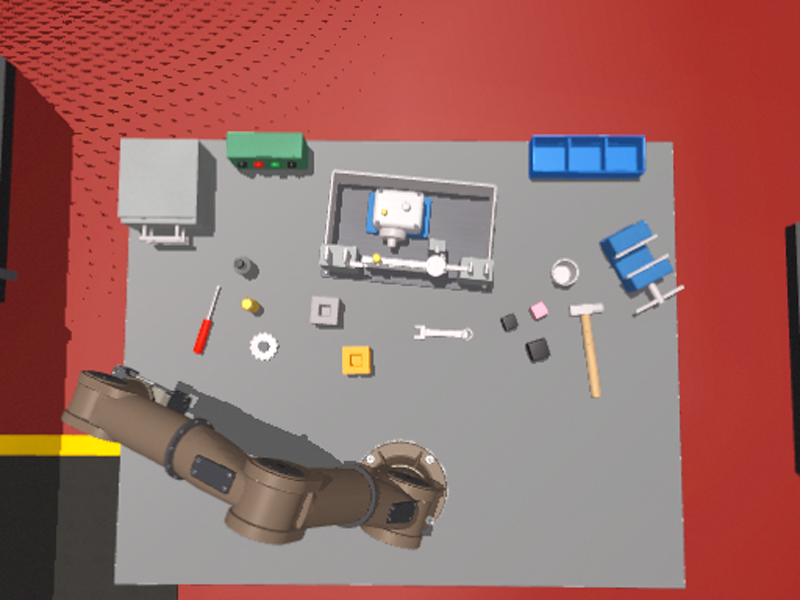

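```bash
cat > h.py <<'E'
import numpy as np, cv2
from scipy.optimize import minimize
from cell import monitor, imaging, outline_of
def K(im): return np.array([[im['fx'],0,im['cx']],[0,im['fy'],im['cy']],[0,0,1.]])
def proj(im,P): return cv2.projectPoints(np.atleast_2d(np.asarray(P,float)),im['rvec'],im['tvec'],K(im),im['dist_coeffs'])[0][:,0]
def back(im,uv,z):
    n=cv2.undistortPoints(np.array([[uv]],float),K(im),im['dist_coeffs'])[0,0]
    R=cv2.Rodrigues(im['rvec'])[0]; d=R.T@np.r_[n,1]; c=-R.T@im['tvec']; return c+d*(z-c[2])/d[2]
def tri(ims,uvs):
    A=[];b=[]
    for im,uv in zip(ims,uvs):
        n=cv2.undistortPoints(np.array([[uv]],float),K(im),im['dist_coeffs'])[0,0]
        R=cv2.Rodrigues(im['rvec'])[0]; d=R.T@np.r_[n,1]; d/=np.linalg.norm(d); c=-R.T@im['tvec']
        M=np.eye(3)-np.outer(d,d); A.append(M); b.append(M@c)
    return np.linalg.solve(sum(A),sum(b))
def crop(im,x0,y0,w,h,s,step=10):
    c=cv2.resize(im['color'][y0:y0+h,x0:x0+w,::-1],None,fx=s,fy=s,interpolation=cv2.INTER_CUBIC)
    for x in range(-(-x0//step)*step,x0+w,step):
        cv2.line(c,(int((x-x0+.5)*s),0),(int((x-x0+.5)*s),5),(0,255,0),1); cv2.putText(c,str(x),(int((x-x0+.5)*s)-8,15),0,.33,(0,255,0),1)
    for y in range(-(-y0//step)*step,y0+h,step):
        cv2.line(c,(0,int((y-y0+.5)*s)),(5,int((y-y0+.5)*s)),(0,255,0),1); cv2.putText(c,str(y),(6,int((y-y0+.5)*s)+4),0,.33,(0,255,0),1)
    return c
def boxpts(x,y,yaw,parts):
    c,s=np.cos(yaw),np.sin(yaw); o=[]
    for (h,z0,z1) in parts:
        for z in(z0,z1):
            for a,b in((h,h),(h,-h),(-h,-h),(-h,h)): o.append([x+c*a-s*b,y+s*a+c*b,z])
    return np.array(o)
def fitbox(ims,masks,parts,x0):
    S=8
    def cost(p):
        e=0
        for im,m in zip(ims,masks):
            ys,xs=np.nonzero(m); a,b=xs.min()-6,ys.min()-6; w,h=xs.max()-a+7,ys.max()-b+7
            q=proj(im,boxpts(*p,parts)); r=np.zeros((h*S,w*S),np.uint8)
            for k in range(0,len(q),8):
                hull=cv2.convexHull(((q[k:k+8]-[a,b]+.5)*S).astype(np.float32))
                cv2.fillConvexPoly(r,np.round(hull*16).astype(np.int32),1,shift=4)
            f=cv2.resize(r.astype(np.float32),(w,h),interpolation=cv2.INTER_AREA)
            e+=np.abs(f-m[b:b+h,a:a+w]).sum()/m.sum()
        return e
    best=None
    for y0 in np.arange(-.7,.75,.2):
        r=minimize(cost,[x0[0],x0[1],y0],method='Nelder-Mead',options=dict(initial_simplex=[[x0[0],x0[1],y0],[x0[0]+.01,x0[1],y0],[x0[0],x0[1]+.01,y0],[x0[0],x0[1],y0+.2]],xatol=1e-5,fatol=1e-5))
        if best is None or r.fun<best.fun: best=r
    return best.x,best.fun
E
python3 - <<'E'
from h import *
S=imaging.get_image('side');T=imaging.get_image('top')
def dark(im,rect):
    x,y,w,h=rect; m=np.zeros(im['color'].shape[:2]); g=im['color'].max(2).astype(float)
    sub=g[y:y+h,x:x+w]; bg=np.percentile(sub,80); fg=np.percentile(sub,8)
    m[y:y+h,x:x+w]=np.clip((bg-sub)/(bg-fg),0,1); return (m>.5)*1.
# plug
ms=[dark(S,[280,268,24,32]),dark(T,[317,198,18,16])]
ms=[ms[0],ms[1]]
g=back(T,(325.5,206),.05);print('plug guess',g, [m.sum() for m in ms])
P=[(.011,0,.004),(.013,.004,.022),(.018,.022,.052)]
print('plug both',fitbox([S,T],ms,P,g)); print('plug top',fitbox([T],ms[1:],P,g));print('plug side',fitbox([S],ms[:1],P,g))
for nm,det in(("socket",((216.9,164.7),(194.1,186.1))),):
    M=[]
    for c,im,d in(("side",S,det[0]),("top",T,det[1])):
        L=outline_of(c,"socket_hole0"); L.sort(key=lambda o:np.hypot(o['rect'][0]-d[0],o['rect'][1]-d[1])); M.append(L[0]['mask']*1.); print(L[0]['rect'])
    g=back(T,(207.5,198.5),.08); B=[(.035,0,.08)]
    print('sock both',fitbox([S,T],M,B,g),fitbox([T],M[1:],B,g),fitbox([S],M[:1],B,g))
a=crop(S,205,160,50,45,8);b=crop(T,185,180,50,45,8);c=crop(S,268,262,50,30,8);d=crop(T,305,190,50,30,8)
cv2.imwrite('pics/c1.png',np.vstack([np.hstack([a,b]),np.hstack([c,d])]))
a=crop(S,245,130,95,75,8);cv2.imwrite('pics/c2.png',a)
a=crop(T,203,150,116,40,6.8);cv2.imwrite('pics/c3.png',a)
E
```

```text
plug guess [ 0.44149674 -0.29010533  0.05      ] [np.float64(336.0), np.float64(101.0)]
plug both (array([ 0.44156846, -0.29226294,  0.48546059]), np.float64(0.48696949773102316))
plug top (array([ 0.44067474, -0.29240153,  0.49943772]), np.float64(0.19817450495049505))
plug side (array([ 0.44105015, -0.29423125,  0.65855561]), np.float64(0.27111235119047616))
[212.5, 164.0, 24.8, 31.0]
[197.0, 187.5, 23.1, 22.1]
sock both (array([ 0.46859561,  0.19980659, -0.07590471]), np.float64(0.1496158249815165)) (array([ 0.46774889,  0.19824717, -0.09173299]), np.float64(0.07024211711711711)) (array([ 0.47018749,  0.20324518, -0.05575946]), np.float64(0.0390862462006079))
```

View pics/c1.png

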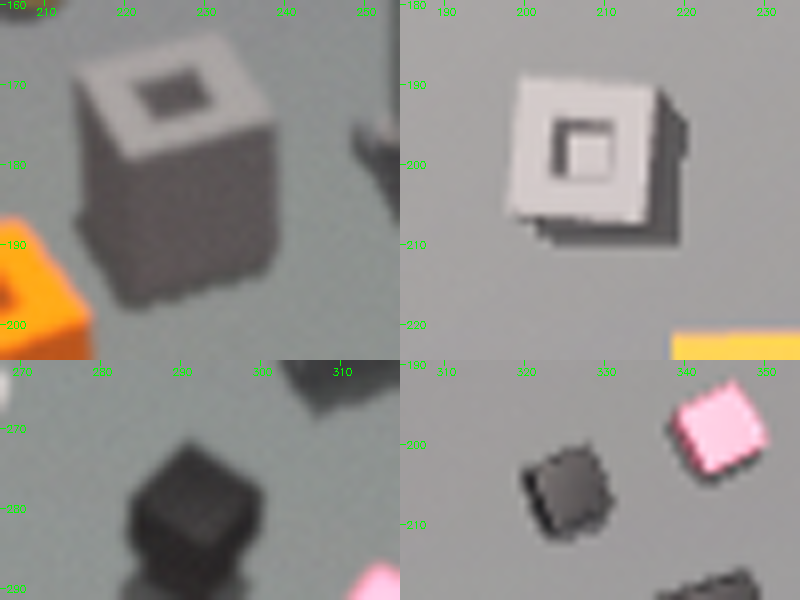

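View pics/c2.png

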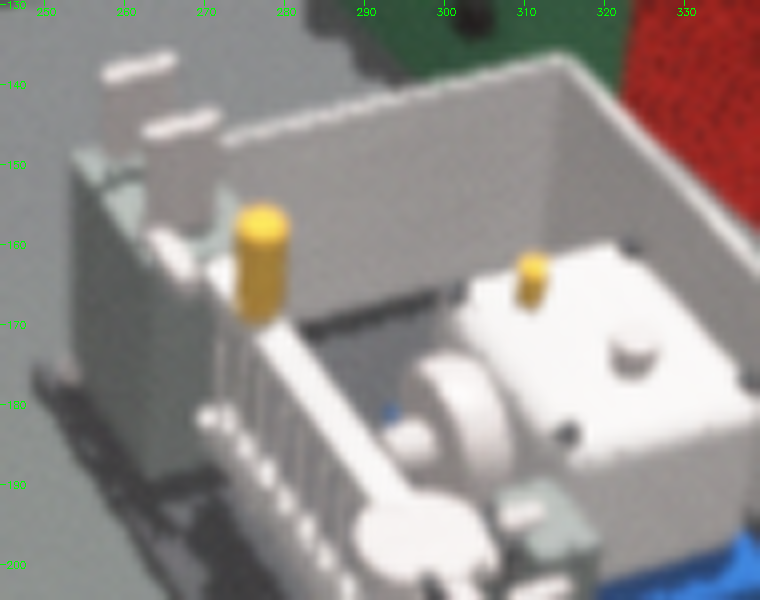

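View pics/c3.png

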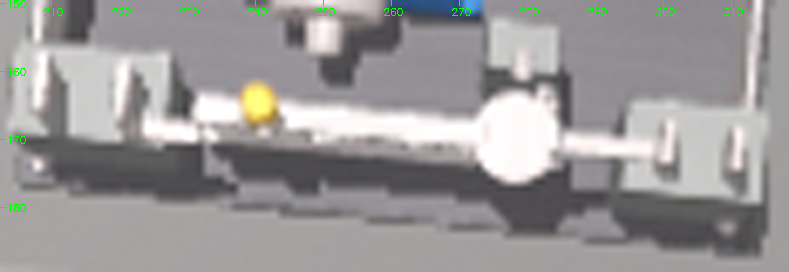

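Run:
```python
from h import *
from scipy.optimize import least_squares
S=imaging.get_image('side');T=imaging.get_image('top')
for im in(S,T): print('cam',-cv2.Rodrigues(im['rvec'])[0].T@im['tvec'])
def fitc(h,z,cs,ct,x0,hh=None):
    def res(p,w=None):
        o=[]
        for im,c in((S,cs),(T,ct)):
            if c is None: continue
            q=proj(im,boxpts(*p,[(h,z,z)])[:4]); c=np.array(c)
            for pt in c: o.append((q[np.argmin(((q-pt)**2).sum(1))]-pt))
        return np.ravel(o)
    r=least_squares(res,x0); return r.x.round(4),np.abs(r.fun).max().round(2)
ss=[(213.6,168.3),(232.3,163.9),(238.9,174.8),(221.1,179.5)]; st=[(199.75,188.9),(216.75,190.1),(215.1,207.3),(198,206.1)]
for a,b in((ss,st),(ss,None),(None,st)): print('sock',fitc(.035,.08,a,b,[.469,.2,-.08]))
ps=[(291.25,271.6),(283.75,277.75),(300.4,277.75),(291.9,284)]
for y in(.3,.6): print('plug side',fitc(.018,.052,ps,None,[.441,-.293,y]))
# pink/plug etc top: gray image print
g=T['color'].max(2); print(g[198:215,317:334])
# stand
f=lambda p,y,z,x=0:np.array([p[0]-np.sin(p[2])*y+np.cos(p[2])*x,p[1]+np.cos(p[2])*y+np.sin(p[2])*x,z])
obs=[(S,150,.193,(277.3,157.7)),(T,150,.193,(240.3,164.6)),
 (S,276,.19,(261.7,137.6)),(S,228,.19,(267.1,144.6))]
res=lambda p:np.ravel([proj(im,f(p,y/1e3,z))[0]-uv for im,y,z,uv in obs])
g=back(T,(279,169.5),.145)
r=least_squares(res,[g[0],g[1],-.08]); p=r.x;print('stand',p,r.fun.round(2))
for y in(-106,0,150,252):print(y,f(p,y/1e3,.19))
def ov(im,x0,y0,w,h,s):
    c=crop(im,x0,y0,w,h,s)
    for yc,o,hw in((252,24,17),(-106,20,12)):
        for sg in(-1,1):
            q=[proj(im,f(p,(yc+sg*o+b)/1e3,.19,a/1e3))[0] for a,b in((hw,4),(hw,-4),(-hw,-4),(-hw,4))]
            cv2.polylines(c,[((np.array(q)-[x0,y0]+.5)*s).astype(int)],True,(0,0,255),1)
    q=proj(im,f(p,0,.145))[0];cv2.circle(c,tuple(((q-[x0,y0]+.5)*s).astype(int)),3,(255,0,0),-1)
    q=proj(im,f(p,.15,.193))[0];cv2.circle(c,tuple(((q-[x0,y0]+.5)*s).astype(int)),3,(255,0,0),-1)
    return c
a=np.hstack([ov(S,250,130,36,35,8),ov(S,290,185,32,35,8)]); a=np.hstack([a,np.zeros((280,800-a.shape[1],3),np.uint8)])
b=ov(T,200,150,50,32,8);c=ov(T,270,150,50,32,8)
cv2.imwrite('pics/c4.png',np.vstack([a,np.hstack([b,c])]))
```

```text
cam [ 0.01326625 -0.87043456  1.01100634]
cam [ 0.33251071 -0.01301558  2.03313828]
sock (array([ 0.4693,  0.1985, -0.073 ]), np.float64(0.69))
sock (array([ 0.4698,  0.2008, -0.0717]), np.float64(0.45))
sock (array([ 0.4694,  0.1972, -0.074 ]), np.float64(0.18))
plug side (array([ 0.445 , -0.2868,  0.2822]), np.float64(1.15))
plug side (array([ 0.445 , -0.2868,  0.2822]), np.float64(1.15))
[[160 160 160 160 159 158 159 159 158 159 159 159 159 159 159 159 158]
 [160 160 160 160 159 159 158 159 159 159 159 154 159 159 159 159 158]
 [160 160 160 159 158 159 159 159 151 148 148 127 155 158 158 159 159]
 [160 161 158 159 158 159 150 146 106 102  90  98 143 158 159 159 158]
 [160 159 158 153 151 149 114  79 102 104 100  95  94 154 158 159 158]
 [159 159 159 126 112 108 124 112 107 103  99  94  88 142 158 159 160]
 [159 159 158  86  55 114 114 109 106 102  97  91  93  97 153 158 159]
 [159 158 159  89  36 118 114 107 105  99  95  92  87  98 153 159 159]
 [159 159 158 123  55  92 109 105 103  98  94  89  85  77 143 157 160]
 [159 158 158 159  85  41 105 104 101  97  93  88  87  79 100 154 158]
 [160 159 159 159  90  35  98 102 100  95  93  81  86  80 119 155 158]
 [158 160 158 159 122  58  56 101  95  90  81  65  70  90 153 158 158]
 [159 159 159 159 158  90  39 101  85  73  70  92  94 114 155 159 159]
 [159 159 159 159 158 123  70  70  92  91 113 116 114 154 159 158 159]
 [158 160 158 159 159 159 123 116 118 115 155 158 159 159 159 158 159]
 [158 159 158 159 159 159 159 159 159 158 159 160 159 159 159 160 159]
 [159 158 158 159 158 159 158 159 160 159 159 158 158 159 159 159 159]]
stand [ 0.57987888 -0.08791578 -0.08607764] [-0.13 -0.34 -0.57 -0.07  0.04  0.41  0.28  0.77]
-106 [ 0.57076592 -0.19352333  0.19      ]
0 [ 0.57987888 -0.08791578  0.19      ]
150 [0.59277459 0.06152886 0.19      ]
252 [0.60154367 0.16315122 0.19      ]
```

View pics/c4.png

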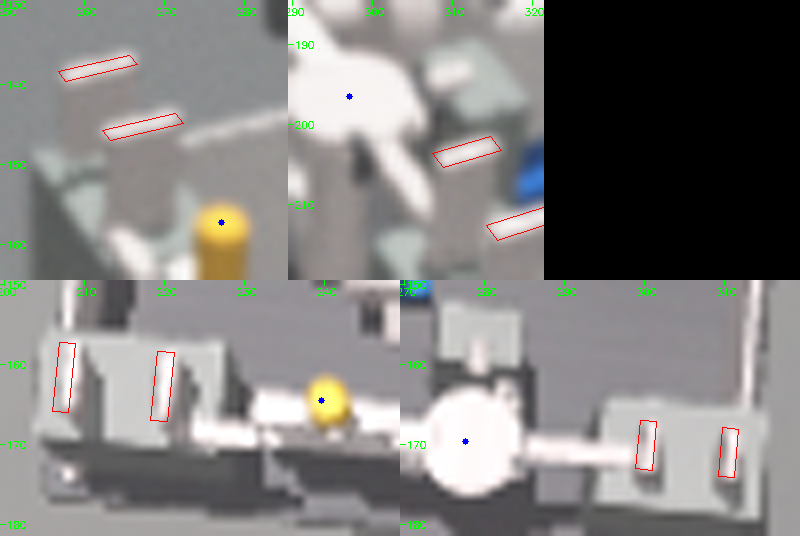

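Run:
```python
from h import *
S=imaging.get_image('side');T=imaging.get_image('top')
P=[(.011,0,.004),(.013,.004,.022),(.018,.022,.052)]
def soft(im,a,b,w,h,fg):
    g=im['color'].max(2).astype(float)[b:b+h,a:a+w]; bg=np.median(np.r_[g[0],g[:,0]]); print(bg); return np.clip((bg-g)/(bg-fg),0,1)
regs=[(S,278,266,28,20,soft(S,278,266,28,20,55),lambda x,y:y<286),(T,315,196,20,18,soft(T,315,196,20,18,105),lambda x,y:(y<209)&(x+y<535))]
def ren(im,a,b,w,h,p,S_=8):
    q=proj(im,boxpts(*p,P)); r=np.zeros((h*S_,w*S_),np.uint8)
    for k in range(0,24,8):
        hull=cv2.convexHull(((q[k:k+8]-[a,b]+.5)*S_).astype(np.float32)); cv2.fillConvexPoly(r,np.round(hull*16).astype(np.int32),1,shift=4)
    return cv2.GaussianBlur(cv2.resize(r.astype(np.float32),(w,h),interpolation=cv2.INTER_AREA),(0,0),.5)
def cost(p,R):
    e=0
    for im,a,b,w,h,m,v in R:
        yy,xx=np.mgrid[b:b+h,a:a+w]; e+=(((ren(im,a,b,w,h,p)-m)**2)[v(xx,yy)]).sum()
    return e
for R in(regs,regs[:1],regs[1:]):
    best=min((minimize(cost,[.441,-.292,y],args=(R,),method='Nelder-Mead',options=dict(initial_simplex=[[.441,-.292,y],[.446,-.292,y],[.441,-.287,y],[.441,-.292,y+.15]])) for y in np.arange(-.7,.8,.2)),key=lambda r:r.fun)
    print(best.x.round(4),best.fun.round(2))
    if R is regs: p=best.x
o=[]
for im,a,b in((S,272,262),(T,305,190)):
    c=crop(im,a,b,40,35,10); q=proj(im,boxpts(*p,P)); q=((q-[a,b]+.5)*10).astype(int)
    for k in(16,20): cv2.polylines(c,[q[k:k+4]],True,(0,0,255),1)
    o.append(c)
cv2.imwrite('pics/c5.png',np.hstack(o))
```

```text
147.0
159.0
[ 0.4442 -0.2904  0.4553] 4.68
[ 0.4439 -0.2902 -1.0957] 2.49
[ 0.4446 -0.2906  0.4001] 1.68
```

View pics/c5.png

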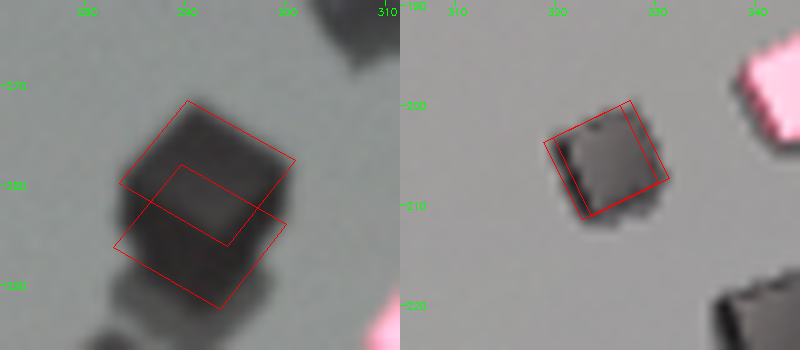

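```bash
cat > pf.py <<'E'
from h import *
S8=8
def layers(im,a,b,w,h,p,hh):
    lab=np.zeros((h*S8,w*S8),np.uint8); C=-cv2.Rodrigues(im['rvec'])[0].T@im['tvec']
    q=boxpts(*p,[(.013,0,.022)]); 
    def fill(P,l):
        u=(proj(im,P)-[a,b]+.5)*S8; cv2.fillConvexPoly(lab,np.round(cv2.convexHull(u.astype(np.float32))*16).astype(np.int32),l,shift=4)
    fill(q,4)
    B=boxpts(*p,[(hh,.022,.052)]); c=B.mean(0); k=0; vis=[]
    for i in range(4):
        j=(i+1)%4; f=B[[i,j,4+j,4+i]]; n=f.mean(0)-c
        if n@(C-f.mean(0))>0: vis.append(f)
    for l,f in enumerate(vis): fill(f,2+l)
    fill(B[4:],1)
    return [cv2.GaussianBlur(cv2.resize((lab==l).astype(np.float32),(w,h),interpolation=cv2.INTER_AREA),(0,0),.6) for l in range(5)]
def resid(p,hh,R):
    e=0
    for im,a,b,w,h,v in R:
        L=layers(im,a,b,w,h,p,hh); yy,xx=np.mgrid[b:b+h,a:a+w]
        L=L+[L[1]*(xx-a-w/2)/10,L[1]*(yy-b-h/2)/10]
        A=np.array(L).reshape(len(L),-1).T; m=v(xx,yy).ravel(); g=im['color'].mean(2)[b:b+h,a:a+w].ravel()
        A=A[m];g=g[m]; s=np.linalg.lstsq(np.vstack([A,1e-3*np.eye(A.shape[1])]),np.r_[g,np.zeros(A.shape[1])],rcond=None)[0]; e+=((A@s-g)**2).sum()/1000
    return e
E
python3 - <<'E'
from pf import *
S=imaging.get_image('side');T=imaging.get_image('top')
Rs=(S,279,266,26,26,lambda x,y:y<289); Rt=(T,315,195,20,17,lambda x,y:(x+y<538))
res={}
for nm,R in(('both',[Rs,Rt]),('side',[Rs]),('top',[Rt])):
  for hh in((.018,.0165) if nm=='both' else (.018,)):
    best=min((minimize(resid,[.443,-.291,y],args=(hh,R),method='Nelder-Mead',options=dict(initial_simplex=[[.443,-.291,y],[.448,-.291,y],[.443,-.286,y],[.443,-.291,y+.15]])) for y in np.arange(0,1.6,.2)),key=lambda r:r.fun)
    print(nm,hh,best.x.round(4),best.fun.round(3)); res[nm]=best.x if hh==.018 else res[nm]
p=res['both'];o=[]
for im,a,b in((S,272,262),(T,305,190)):
    c0=im['color'].copy(); im['color']=np.clip(c0.astype(float)*2-20,0,255).astype(np.uint8)
    c=crop(im,a,b,40,35,10); q=proj(im,boxpts(*p,[(.018,.022,.052)])); q=((q-[a,b]+.5)*10).astype(int)
    for k in(0,4): cv2.polylines(c,[q[k:k+4]],True,(0,0,255),1)
    o.append(c)
cv2.imwrite('pics/c6.png',np.hstack(o))
E
```

```text
both 0.018 [ 0.4438 -0.2915  0.4535] 62.377
both 0.0165 [ 0.444  -0.2899  0.3014] 49.125
side 0.018 [ 0.4448 -0.2897  0.4719] 27.811
top 0.018 [ 0.4419 -0.2931  0.447 ] 14.136
```

View pics/c6.png

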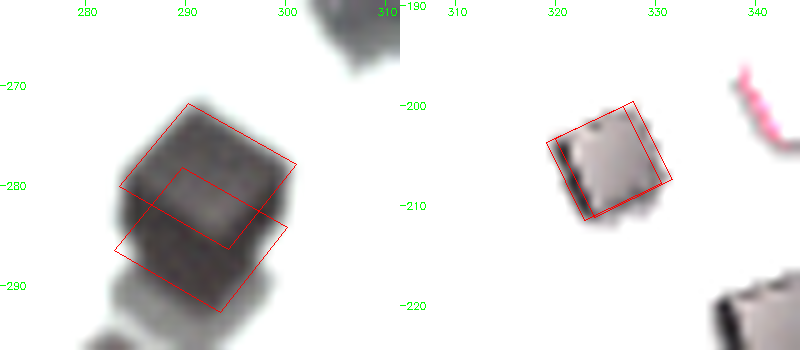

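Call:
{"api": "move_arm", "payload": {"series": [[2.4, -4.2, 0, 0, 0, -5.4], [2.4, -4.2, 0, 0, 0, -5.4], [2.4, -4.2, 0, 0, 0, -5.4], [2.4, -4.2, 0, 0, 0, -5.4], [2.4, -4.2, 0, 0, 0, -5.4], [2.4, -4.2, 0, 0, 0, -5.4], [2.4, -4.2, 0, 0, 0, -5.4], [2.4, -4.2, 0, 0, 0, -5.4]], "grip": 0.65, "force": 20}}

```text
clock: 2.3
position: [0.4481, 0.2328, 0.2461]
ee_rot: [1.746, 2.612, 0.001]
force: [0.7, -0.2, 0.4]
width: 0.654
```

Call:
{"api": "move_arm", "payload": {"series": [[0, -4.4, 0, 0, 0, 0], [0, -4.4, 0, 0, 0, 0], [0, -4.4, 0, 0, 0, 0], [0, -4.4, 0, 0, 0, 0], [0, -4.4, 0, 0, 0, 0], [0, -4.4, 0, 0, 0, 0], [0, -4.4, 0, 0, 0, 0], [0, -4.4, 0, 0, 0, 0]]}}

```text
clock: 3.1
position: [0.4471, -0.1192, 0.2461]
ee_rot: [1.74, 2.615, 0.001]
force: [1.0, 1.6, 0.2]
width: 0.65
```

Call:
{"api": "move_arm", "payload": {"series": [[0, -4.4, -2, 0, 0, 0], [0, -4.4, -2, 0, 0, 0], [0, -4.4, -2, 0, 0, 0], [-0.3, -4.1, -2, 0, 0, 0], [0, 0, -1, 0, 0, 0], [0, 0, 0, 0, 0, 0]]}}

```text
clock: 3.7
position: [0.4431, -0.2909, 0.1544]
ee_rot: [-1.743, -2.61, 0.001]
force: [0.2, 0.5, 0.4]
width: 0.649
```

Call:
{"api": "move_arm", "payload": {"series": [[0, 0, -3.5, 0, 0, 0], [0, 0, -3.5, 0, 0, 0], [0, 0, -2.5, 0, 0, 0], [0, 0, -1.6, 0, 0, 0], [0, 0, 0, 0, 0, 0]]}}

```text
clock: 4.2
position: [0.4443, -0.2881, 0.0437]
ee_rot: [-1.736, -2.615, -0.001]
force: [-0.3, 0.3, -0.7]
width: 0.65
```

Call:
{"api": "move_arm", "payload": {"series": [[0, 0, 0, 0, 0, 0], [0, 0, 0, 0, 0, 0], [0, 0, 0, 0, 0, 0], [0, 0, 0, 0, 0, 0], [0, 0, 0, 0, 0, 0]], "grip": 0, "force": 12}}

```text
clock: 4.7
position: [0.4451, -0.2907, 0.0457]
ee_rot: [1.74, 2.614, 0.001]
force: [-0.1, 2.3, 6.7]
width: 0.393
```

Call:
{"api": "move_arm", "payload": {"series": [[0, 0, 0, 0, 0, 0], [0, 0, 0, 0, 0, 0], [0, 0, 0, 0, 0, 0], [0, 0, 0, 0, 0, -6], [0, 0, 0, 0, 0, -8.4], [0, 0, 0, 0, 0, -8.4], [0, 0, 0, 0, 0, -8.4], [0, 0, 0, 0, 0, -8.4]], "grip": 0.72}}

```text
clock: 5.5
position: [0.4443, -0.2905, 0.0447]
ee_rot: [-2.53, -1.863, 0.0]
force: [0.9, 0.8, -0.6]
width: 0.72
```

Call:
{"api": "move_arm", "payload": {"series": [[0, 0, 0, 0, 0, -8.4], [0, 0, 0, 0, 0, -8.4], [0, 0, 0, 0, 0, -8.4], [0, 0, 0, 0, 0, -8.4], [0, 0, 0, 0, 0, -8.4], [0, 0, 0, 0, 0, -8.4], [0, 0, 0, 0, 0, 0]]}}

```text
clock: 6.2
position: [0.4443, -0.2903, 0.0444]
ee_rot: [3.081, 0.615, -0.002]
force: [0.6, 0.6, 0.5]
width: 0.719
```

Call:
{"api": "move_arm", "payload": {"series": [[0, 0, 0, 0, 0, 0], [0, 0, 0, 0, 0, 0], [0, 0, 0, 0, 0, 0], [0, 0, 0, 0, 0, 0], [0, 0, 0, 0, 0, 0]], "grip": 0, "force": 25}}

```text
clock: 6.7
position: [0.4443, -0.2906, 0.0448]
ee_rot: [-3.08, -0.619, -0.0]
force: [-0.2, -0.2, 1.8]
width: 0.391
```

Call:
{"api": "move_arm", "payload": {"series": [[0, 0, 3, 0, 0, 0], [0, 1, 4, 0, 0, 0], [0.2, 3.2, 3.5, 0, 0, -2], [0.2, 4.5, 1.5, 0, 0, -3], [0.3, 4.8, 0, 0, 0, -3], [0.3, 4.8, 0, 0, 0, -3], [0.3, 4.8, 0, 0, 0, -3], [0.3, 4.8, 0, 0, 0, -3]]}}

```text
clock: 7.5
position: [0.46, -0.0095, 0.1648]
ee_rot: [-3.138, -0.153, -0.0]
force: [0.7, 1.1, -1.2]
width: 0.388
```

Call:
{"api": "move_arm", "payload": {"series": [[0.3, 4.8, 0, 0, 0, -3], [0.2, 4.8, 0, 0, 0, -3], [0.2, 4.8, 0, 0, 0, -3], [0.2, 4.6, 0, 0, 0, -0.9], [0, 4, 0, 0, 0, 0], [0, 2.8, 0, 0, 0, 0], [0, 0, 0, 0, 0, 0], [0, 0, 0, 0, 0, 0]]}}

```text
clock: 8.3
position: [0.469, 0.2466, 0.1645]
ee_rot: [3.139, -0.113, -0.0]
force: [0.7, -0.7, -1.5]
width: 0.393
```

Run:
```python
from h import *
from cell import monitor
S=imaging.get_image('side');T=imaging.get_image('top')
ps=[monitor.observe() for _ in range(3)];print([p['position'].round(4) for p in ps],ps[0]['ee_rot'],ps[0]['force'])
P=ps[0]['position']
o=[]
for im,a,b in((S,205,145),(T,185,175)):
    c=crop(im,a,b,40,45,10)
    def dr(pts,col):
        q=((proj(im,pts)-[a,b]+.5)*10).astype(int)
        for k in range(0,len(q),4): cv2.polylines(c,[q[k:k+4]],True,col,1)
    dr(boxpts(.4693,.199,-.073,[(.035,.08,.08)])[:4],(0,0,255)); dr(boxpts(.4693,.199,-.073,[(.014,.08,.08)])[:4],(0,0,255))
    z=P[2]-.0446; dr(boxpts(P[0],P[1],-.073,[(.018,z+.022,z+.052)]),(255,255,0)); dr(boxpts(P[0],P[1],-.073,[(.013,z,z+.022)]),(0,255,255))
    o.append(c)
cv2.imwrite('pics/d1.png',np.hstack(o))
```

```text
[array([0.4693, 0.2452, 0.1648]), array([0.4693, 0.2452, 0.1648]), array([0.4693, 0.2452, 0.1648])] [ 3.13910618e+00 -1.17970453e-01 -1.86942817e-04] [-0.00569265  0.79568227 -0.61856703]
```

View pics/d1.png

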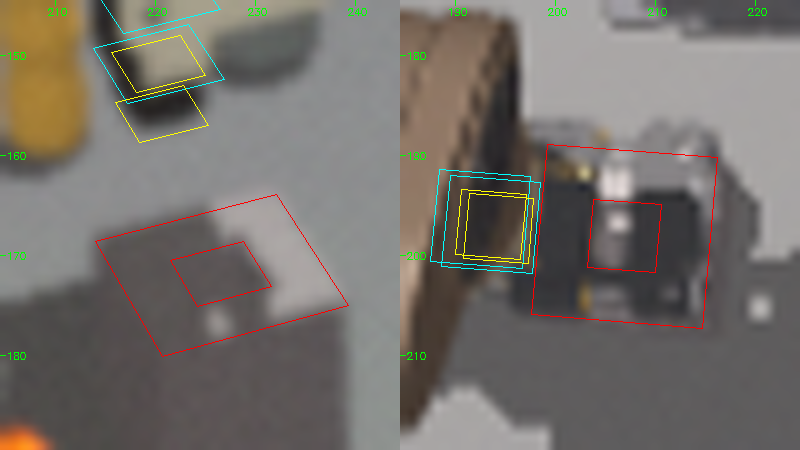

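Call:
{"api": "move_arm", "payload": {"series": [[0, -2.3, 0, 0, 0, 0], [0, -2.3, 0, 0, 0, 0], [0, 0, -2, 0, 0, 0], [0, 0, -1.5, 0, 0, 0], [0, 0, -0.6, 0, 0, 0], [0, 0, -0.4, 0, 0, 0], [0, 0, 0, 0, 0, 0], [0, 0, 0, 0, 0, 0]]}}

```text
clock: 9.2
position: [0.4696, 0.2006, 0.12]
ee_rot: [3.139, -0.115, 0.001]
force: [0.6, -0.4, -1.0]
width: 0.393
```

Run:
```python
from cell import monitor
s=monitor.observe();print(s['position'],s['force'],s['ft_torque'])
```

```text
[0.46961231 0.20059643 0.12002756] [ 0.5823642  -0.41484936 -0.99341461] [-0.02761473  0.1543663   0.01597862]
```

Call:
{"api": "move_arm", "payload": {"series": [[0, 0, -0.3, 0, 0, 0], [0, 0, -0.2, 0, 0, 0], [0, 0, 0, 0, 0, 0]]}}

```text
clock: 9.5
position: [0.4692, 0.2006, 0.1146]
ee_rot: [3.139, -0.115, -0.0]
force: [-0.5, -0.3, -1.1]
width: 0.39
```

Clear of the chamfer with no contact force; continue home.

Call:
{"api": "move_arm", "payload": {"series": [[0, 0, -0.4, 0, 0, 0], [0, 0, -0.4, 0, 0, 0], [0, 0, -0.4, 0, 0, 0], [0, 0, 0, 0, 0, 0], [0, 0, 0, 0, 0, 0]]}}

```text
clock: 10.0
position: [0.4693, 0.2004, 0.1025]
ee_rot: [3.139, -0.116, -0.0]
force: [-0.5, 0.1, -1.4]
width: 0.39
```

Call:
{"api": "move_arm", "payload": {"series": [[0, 0, -0.15, 0, 0, 0], [0, 0, -0.1, 0, 0, 0], [0, 0, 0, 0, 0, 0]]}}

```text
clock: 10.3
position: [0.4697, 0.2004, 0.1017]
ee_rot: [-3.138, 0.116, -0.0]
force: [-8.6, -0.3, 27.5]
width: 0.385
```

Call:
{"api": "move_arm", "payload": {"series": [[0, 0, 0.2, 0, 0, 0], [0, 0, 0, 0, 0, 0], [0, 0, 0, 0, 0, 0], [0, 0, 0, 0, 0, 0], [0, 0, 3, 0, 0, 0], [0, 0, 4, 0, 0, 0], [0, 0, 4, 0, 0, 0], [0, 0, 2, 0, 0, 0]], "grip": 1}}

```text
clock: 11.1
position: [0.4705, 0.2, 0.2349]
ee_rot: [-3.139, 0.117, -0.004]
force: [0.8, 0.8, -0.7]
width: 0.99
```

Call:
{"api": "move_arm", "payload": {"series": [[3.3, -0.9, 0, 0, 0, 3], [3.3, -0.9, 0, 0, 0, 3], [3.3, -0.9, 0, 0, 0, 3], [3.3, -0.9, 0, 0, 0, 0], [0, 0, 0, 0, 0, 0], [0, 0, 0, 0, 0, 0]]}}

```text
clock: 11.7
position: [0.6015, 0.1636, 0.2317]
ee_rot: [3.138, 0.128, -0.001]
force: [-0.8, -0.3, 0.5]
width: 1.001
```

Run:
```python
from h import *
S=imaging.get_image('side');T=imaging.get_image('top')
s=monitor.observe();print(s['position'],s['ee_rot'],s['width'])
cv2.imwrite('pics/e1.png',np.hstack([crop(S,205,130,50,60,8),crop(S,255,120,50,60,8)]))
```

```text
[0.60044403 0.16487597 0.23181349] [-3.13876372e+00 -1.31520725e-01  1.86763044e-03] 1.0001637576053461
```

View pics/e1.png

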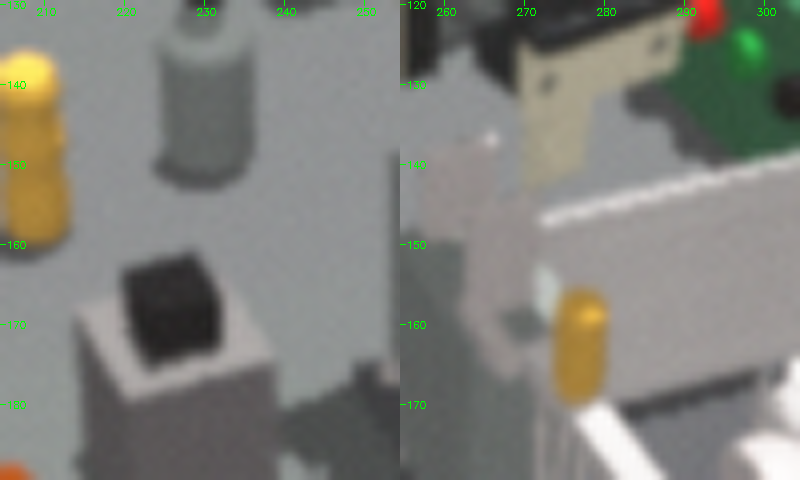

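Call:
{"api": "move_arm", "payload": {"series": [[0, 0, -2, 0, 0, 0], [0, 0, -2, 0, 0, 0], [0, 0, -1.3, 0, 0, 0], [0, 0, 0, 0, 0, 0]]}}

```text
clock: 12.2
position: [0.5996, 0.1654, 0.1776]
ee_rot: [3.138, 0.133, -0.005]
force: [0.5, -0.2, 0.5]
width: 1.003
```

Call:
{"api": "move_arm", "payload": {"series": [[0, 0, 0, 0, 0, 0], [0, 0, 0, 0, 0, 0], [0, 0, 0, 0, 0, 0], [0, 0, 0, 0, 0, 0], [0, 0, 0, 0, 0, 0], [0, 0, 0, 0, 0, 0]], "grip": 0, "force": 25}}

```text
clock: 12.8
position: [0.602, 0.163, 0.1797]
ee_rot: [3.137, 0.129, 0.002]
force: [2.7, -4.6, -0.9]
width: 0.531
```

Call:
{"api": "move_arm", "payload": {"series": [[0, 0, 0, 0, 0, 0], [0, 0, 0, 0, 0, 0], [0, 0, 0, 0, 0, 0], [0, 0, 0, 0, 0, 0], [0, 0, 0, 0, 0, 0], [0, 0, 0, 0, 0, 0]]}}

```text
clock: 13.4
position: [0.6022, 0.1631, 0.1797]
ee_rot: [3.137, 0.128, 0.003]
force: [2.7, -5.2, 1.0]
width: 0.41
```

Call:
{"api": "move_arm", "payload": {"series": [[0, 0, 0, 0, 0, 0], [0, 0, 0, 0, 0, 0], [0, 0, 0, 0, 0, 0], [0, 0, 0, 0, 0, 0]], "force": 35}}

```text
clock: 13.8
position: [0.6022, 0.1631, 0.1797]
ee_rot: [3.138, 0.128, 0.003]
force: [2.4, -3.9, 1.7]
width: 0.399
```

Call:
{"api": "move_arm", "payload": {"series": [[0, 0, 0, 0, 0, 0], [0, 0, 0, 0, 0, 0], [0, 0, 0, 0, 0, 0], [0, 0, 0, 0, 0, 0], [0, 0, 2.5, 0, 0, 0], [0, 0, 3, 0, 0, 0], [-0.4, -4.5, 0, 0, 0, 0], [-0.4, -4.5, 0, 0, 0, 0]], "grip": 1}}

```text
clock: 14.6
position: [0.5937, 0.0751, 0.2348]
ee_rot: [-3.138, -0.138, -0.002]
force: [0.1, -1.1, 0.0]
width: 0.993
```

Call:
{"api": "move_arm", "payload": {"series": [[-0.4, -4.5, 0, 0, 0, 0], [-0.4, -4.5, 0, 0, 0, 0], [-0.4, -4.5, 0, 0, 0, 0], [-0.4, -4.5, 0, 0, 0, 0], [-0.4, -4.5, 0, 0, 0, 0], [-0.3, -4.2, 0, 0, 0, 0], [0, 0, 0, 0, 0, 0], [0, 0, 0, 0, 0, 0]]}}

```text
clock: 15.4
position: [0.5699, -0.1936, 0.2343]
ee_rot: [-3.139, -0.127, -0.0]
force: [0.5, -0.2, -1.0]
width: 1.001
```

Call:
{"api": "move_arm", "payload": {"series": [[0, 0, -2, 0, 0, 0], [0, 0, -2.2, 0, 0, 0], [0, 0, -1.3, 0, 0, 0], [0, 0, 0, 0, 0, 0]]}}

```text
clock: 15.8
position: [0.5699, -0.1904, 0.1774]
ee_rot: [-3.137, -0.134, 0.005]
force: [-1.4, -0.2, 1.1]
width: 0.999
```

Call:
{"api": "move_arm", "payload": {"series": [[0, 0, 0, 0, 0, 0], [0, 0, 0, 0, 0, 0], [0, 0, 0, 0, 0, 0], [0, 0, 0, 0, 0, 0], [0, 0, 0, 0, 0, 0], [0, 0, 0, 0, 0, 0], [0, 0, 0, 0, 0, 0], [0, 0, 0, 0, 0, 0]], "grip": 0}}

```text
clock: 16.6
position: [0.5712, -0.1938, 0.1798]
ee_rot: [3.136, 0.13, 0.003]
force: [3.3, -4.3, -0.5]
width: 0.354
```

Call:
{"api": "move_arm", "payload": {"series": [[0, 0, 0, 0, 0, 0], [0, 0, 0, 0, 0, 0], [0, 0, 0, 0, 0, 0], [0, 0, 0, 0, 0, 0], [0, 0, 0, 0, 0, 0], [0, 0, 0, 0, 0, 0]]}}

```text
clock: 17.2
position: [0.5712, -0.1941, 0.1798]
ee_rot: [3.136, 0.129, 0.004]
force: [3.9, -4.9, -1.7]
width: 0.312
```

Call:
{"api": "move_arm", "payload": {"series": [[0, 0, 0, 0, 0, 0], [0, 0, 0, 0, 0, 0], [0, 0, 0, 0, 0, 0], [0, 0, 0, 0, 0, 0], [0, 0, 2.5, 0, 0, 0], [0, 0, 3, 0, 0, 0], [0.2, 2.5, 0, 0, 0, 8], [0.2, 2.5, 0, 0, 0, 8]], "grip": 1}}

```text
clock: 18.0
position: [0.5745, -0.1428, 0.2352]
ee_rot: [3.088, 0.572, 0.002]
force: [0.6, 0.9, -0.2]
width: 0.958
```

Call:
{"api": "move_arm", "payload": {"series": [[0.2, 2.5, 0, 0, 0, 8], [0.2, 2.5, 0, 0, 0, 8], [0.2, 2.5, 0, 0, 0, 8], [0.2, 2.5, 0, 0, 0, 8], [0.2, 2.5, 0, 0, 0, 8], [0.2, 2.5, 0, 0, 0, 8], [0.3, 2.5, 0, 0, 0, 8], [0.3, 3, 0, 0, 0, 8]], "grip": 0.6}}

```text
clock: 18.8
position: [0.5922, 0.0629, 0.2344]
ee_rot: [2.315, 2.123, -0.0]
force: [0.2, -0.5, 0.5]
width: 0.599
```

Call:
{"api": "move_arm", "payload": {"series": [[0, 0, 0, 0, 0, 0], [0, 0, 0, 0, 0, 0]]}}

```text
clock: 19.0
position: [0.5921, 0.0631, 0.2341]
ee_rot: [-2.319, -2.119, 0.001]
force: [-0.9, -1.2, 0.6]
width: 0.601
```

Run:
```python
from h import *
S=imaging.get_image('side');T=imaging.get_image('top')
s=monitor.observe();print(s['position'],s['ee_rot'],s['width'],s['clock'])
a=crop(S,240,115,75,60,8)
cv2.imwrite('pics/f1.png',a)
```

```text
[0.59215031 0.0613032  0.23427618] [ 2.32257829e+00  2.11492181e+00 -7.78918975e-04] 0.6030170966340445 19.1
```

View pics/f1.png

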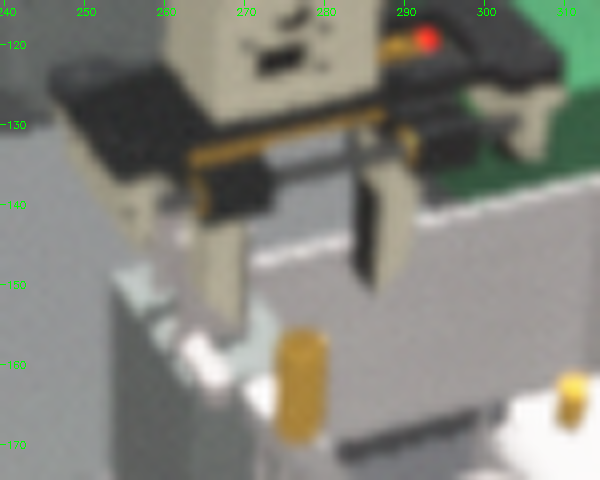

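Fingers straddle the knob. Descend and grip.

Call:
{"api": "move_arm", "payload": {"series": [[0, 0, -2.5, 0, 0, 0], [0, 0, -2.3, 0, 0, 0], [0, 0, -1.1, 0, 0, 0], [0, 0, 0, 0, 0, 0]]}}

```text
clock: 19.5
position: [0.5914, 0.0615, 0.1741]
ee_rot: [-2.321, -2.115, 0.004]
force: [0.7, -0.3, 0.9]
width: 0.599
```

Call:
{"api": "move_arm", "payload": {"series": [[0, 0, 0, 0, 0, 0], [0, 0, 0, 0, 0, 0], [0, 0, 0, 0, 0, 0], [0, 0, 0, 0, 0, 0], [0, 0, 0, 0, 0, 0], [0, 0, 0, 0, 0, 0]], "grip": 0, "force": 30}}

```text
clock: 20.1
position: [0.5928, 0.0626, 0.1757]
ee_rot: [2.32, 2.118, 0.002]
force: [0.3, 0.0, 2.7]
width: 0.23
```

Run:
```python
import numpy as np
from cell import monitor
s=monitor.observe();print(s['position'],s['force'],s['width'])
h=np.array([.5799,-.0879]);d=s['position'][:2]-h;r=.15;y0=np.arctan2(-d[0],d[1]);print(np.hypot(*d),y0)
a=y0
p=s['position'][:2]
for k in range(1,19):
    b=y0+np.radians(76)*k/18; q=h+np.hypot(*d)*np.array([-np.sin(b),np.cos(b)]);print(k,((q-p)*100).round(2));p=q
```

```text
[0.59281275 0.06257905 0.17573634] [0.3465993  0.01097183 2.69371695] 0.23026797410810687
0.1510320607096715 -0.08560125045480502
1 [-1.11  0.05]
2 [-1.11 -0.03]
3 [-1.11 -0.11]
4 [-1.1  -0.19]
5 [-1.08 -0.27]
6 [-1.06 -0.35]
7 [-1.03 -0.43]
8 [-0.99 -0.5 ]
9 [-0.95 -0.57]
10 [-0.91 -0.64]
11 [-0.86 -0.71]
12 [-0.81 -0.77]
13 [-0.75 -0.83]
14 [-0.68 -0.88]
15 [-0.62 -0.93]
16 [-0.55 -0.97]
17 [-0.47 -1.01]
18 [-0.4  -1.04]
```

Call:
{"api": "move_arm", "payload": {"series": [[-1.1, 0.05, 0, 0, 0, 4.2], [-1.1, -0.05, 0, 0, 0, 4.2], [-1.1, -0.1, 0, 0, 0, 4.2], [-1.1, -0.2, 0, 0, 0, 4.2], [0, 0, 0, 0, 0, 0]]}}

```text
clock: 20.6
position: [0.5477, 0.0594, 0.1757]
ee_rot: [-1.984, -2.436, -0.001]
force: [1.6, 0.9, -0.4]
width: 0.234
```

Call:
{"api": "move_arm", "payload": {"series": [[-1.1, -0.3, 0, 0, 0, 4.2], [-1.1, -0.35, 0, 0, 0, 4.2], [-1.0, -0.4, 0, 0, 0, 4.2], [-1.0, -0.5, 0, 0, 0, 4.2], [-0.95, -0.6, 0, 0, 0, 4.2], [-0.9, -0.65, 0, 0, 0, 4.2], [-0.85, -0.7, 0, 0, 0, 4.2], [0, 0, 0, 0, 0, 0]]}}

```text
clock: 21.4
position: [0.4793, 0.024, 0.1757]
ee_rot: [1.304, 2.858, 0.001]
force: [2.1, 2.2, -0.1]
width: 0.233
```

Call:
{"api": "move_arm", "payload": {"series": [[-0.8, -0.75, 0, 0, 0, 4.2], [-0.75, -0.8, 0, 0, 0, 4.2], [-0.7, -0.9, 0, 0, 0, 4.2], [-0.6, -0.95, 0, 0, 0, 4.2], [-0.55, -1.0, 0, 0, 0, 4.2], [-0.5, -1.0, 0, 0, 0, 4.2], [-0.4, -1.05, 0, 0, 0, 4.2], [0, 0, 0, 0, 0, 0]]}}

```text
clock: 22.2
position: [0.4371, -0.0406, 0.1756]
ee_rot: [0.539, 3.094, 0.001]
force: [2.4, 3.8, 3.9]
width: 0.232
```

Call:
{"api": "move_arm", "payload": {"series": [[0, 0, 0, 0, 0, 0], [0, 0, 0, 0, 0, 0], [0, 0, 0, 0, 0, 0]]}}

```text
clock: 22.5
position: [0.4376, -0.0391, 0.1756]
ee_rot: [0.538, 3.094, 0.001]
force: [1.7, 1.5, 6.3]
width: 0.233
```

Run:
```python
from h import *
S=imaging.get_image('side');T=imaging.get_image('top')
s=monitor.observe();print(s['position'],s['force'],s['width'],s['clock'])
h=np.array([.5799,-.0879]);d=s['position'][:2]-h;print(np.hypot(*d),np.arctan2(-d[0],d[1])+.086)
cv2.imwrite('pics/g1.png',np.vstack([np.hstack([crop(S,205,125,130,100,3.9,20)[:,:400],crop(S,205,125,130,100,3.9,20)[:,400:]]),]))
L=outline_of('side','gate');print([(l['p'],l['rect']) for l in L])
```

```text
[ 0.43753736 -0.03909491  0.17559648] [2.45219528 2.44567243 5.17028848] 0.2317166294557616 22.6
0.15049604398181185 1.3265301578470186
[(0.89, [234.1, 190.2, 74.3, 35.9])]
```

View pics/g1.png

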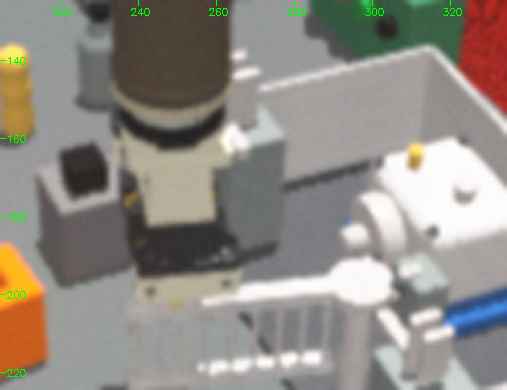

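```bash
python3 -c "
from cell import workorder,monitor
print(workorder.sign_off()); s=monitor.observe(); print(s['clock'],s['position'],s['width'])"
```

```text
the job is handed in; nothing more can be done
None
the job is handed in; nothing more can be done
```

I plugged in the smaller black plug, squeezed the free-end catch and then the hinge-side catch, swung the gate open by its knob, and handed in while holding it, at about 22.6 s. The sign-off gives no verdict.

- **Plug:** the TCP stopped at the height worked out for fully home, a further push met 27 N, and the last picture shows the plug seated in the grey block.
- **Catches:** the jaws closed to about 36.7 mm on the free-end catch and 28.7 mm on the hinge-side one, so each tab had travelled about 9.6 mm.
- **Gate:** the TCP position puts it at about 1.33 rad (76°), with the fingers closed on the knob at 21 mm and a steady reaction of 2–4 N sideways. The last picture shows it standing wide open.
- **Not checked:** I never measured the bystanders' positions again. The arm's path kept clear of them, and those visible in the later pictures looked undisturbed. Two other readings did not settle:
  - The two cameras disagreed by about 3.6 mm on the socket's y. I used the mean, and the plug went in without contact force.
  - Fits of the plug's outline did not match the pictures well. I centred it by gripping it twice at right angles.

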